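# Try out the newly fitted cup rinser

## Task

We have just fitted the cup rinser and want to try its sprung valve. Take the upturned blue tumbler, press it upside down and centred onto the rinser's star-shaped pad until the pad is fully depressed, and hold it there for two seconds. Then stand the tumbler, still upside down and wholly on the round grey mat, without dropping it, and leave the tools, mug and other fittings where they are.

Things in the scene. Friction and masses are not known exactly. Their poses are not given: they have to be found in the camera images.
- tumbler: Loose blue plastic tumbler with a thin white band near its closed end, standing upside down (closed end up, mouth down): 100 mm tall, 66 mm outside diameter at the rim below, tapering evenly to 60 mm at the closed top, wall 3 mm, about 0.15 kg. Origin: centre of the rim plane, i.e. of its underside as it stands; z runs from the rim up to the closed end. It stands directly on the worktop at the start.
- rinser: Fixed cup rinser on the worktop: a round steel dish of 120 mm diameter with a 5 mm wide edge, 22 mm high; in its middle stands the sprung black star valve. Origin: centre of its underside, on the worktop; z up. It may be anywhere in the working area.
- valve_top (a point): Point on the star pad's axis at the height of the upper faces of its arms, 38 mm above the worktop when not pressed; it moves with the pad. The pad is a black six-armed star, arms 10 mm wide reaching 46 mm from the axis, on which a cup's rim rests. A steel nozzle of 20 mm diameter stands 14 mm above the arms in the middle and goes into the cup's mouth.
- valve (a joint): Downward travel of the star pad in m: 0 up, 0.014 fully depressed against a solid stop (arms then 24 mm above the worktop). A spring pushes it back up: about 3 N to start moving, about 9 N at the stop.
- mat: Fixed round grey drip mat with dark grooves, 140 mm diameter, 6 mm thick, flat on top. Origin: centre of its underside, on the worktop; z up.
- hammer: Bystander: hammer with a red handle, lying flat. Its length lies along its x axis.
- screwdriver: Bystander: screwdriver with a yellow handle, lying flat. Its length lies along its x axis.
- mug: Bystander: white ceramic mug, mouth up, 76 mm diameter, 92 mm tall, with a handle. Origin at the centre of its underside.
- fixings: Bystander: small open red tray of screws, 90 x 70 x 28 mm. Origin at the centre of its underside.
- level: Bystander: yellow spirit level lying flat, 400 x 50 x 22 mm, long along its x axis. Origin at the centre of its underside.
- hinge: Bystander: steel cupboard hinge lying flat, about 98 mm long, 14 mm high. Origin under the centre of its round cup.
Not all that is in view belongs to the job. What is shaped like the rinser but brown is not meant.

How it is judged:
On the way:
1. the tumbler, upside down (within 10 degrees) and centred within 15 mm on the star pad, presses it fully down (at least 12.5 of 14 mm) for 1.2 s without a break (value of joint valve above 0.0125 m and contact force between tumbler and rinser above 3 N and horizontal distance between tumbler and valve_top below 0.015 m and angle between tumbler's own z axis and vertical below 0.17 rad), for 1.2 s.
At the end, for the whole second after the job is handed in: The tumbler stands upside down, released and at rest, with its whole rim on the round mat (centre within 37 mm of the mat's centre), and the valve pad has sprung back up (travel under 3 mm) (horizontal distance between tumbler and mat below 0.037 m and z of tumbler in the frame of mat between 0.003 and 0.01 m and angle between tumbler's own z axis and vertical below 0.08 rad and linear speed of tumbler below 0.02 m/s and angular speed of tumbler below 0.2 rad/s and value of joint valve below 0.003 m); the robot touches nothing.
It fails at once if the tumbler is let go in mid-air (touched by nothing with its rim more than 40 mm above the worktop) (contact force between tumbler and anything else below 0.01 N and height (world z) of tumbler above 0.04 m).
It fails at once if the tumbler is tipped by more than 40 degrees (angle between tumbler's own z axis and vertical above 0.7 rad).
It fails at once if a tool, the mug or another fitting is moved by more than 30 mm (distance of any of hammer, screwdriver, mug, fixings, level, hinge from where it was at the start of the episode above 0.03 m).
It also fails if it takes over 54 s, if anything falls off the work surface, if the arm or the gripper's body presses on something with over 40 N, if the wrist force passes 120 N, or if a joint passes its speed limit or range.

## Robot

A 6-joint arm with a two-finger parallel gripper is mounted at the origin on the work surface. World frame = base frame: x ahead of the robot, y to its left, z up, the work surface at z = 0. Lengths are in m, angles in rad, forces in N, time in s.
With the tool pointing down it reaches from about 0.375 to 0.975 m from the base axis. Payload 3.8 kg.
Tool frame: the origin (TCP) lies midway between the tips of the shut fingers; the grasp point (between the pads) lies 19 mm behind it; z points along the fingers, y is the line along which they close (so a half turn about z gives the same grasp; the last joint's range is limited). The gripper opens to 88 mm and grips with 3 to 60 N. Pads are 18 mm wide; open, the fingers measure 123 mm over their backs; the gripper's body (75 mm by 187 mm) begins 45 mm behind the grasp point.
Start: joints at [-1.17, 0.264, 1.604, -0, 1.274, -0.037], TCP at [0.286, -0.611, 0.218] pointing down, gripper open.
Joint ranges: [-2.63, 2.63], [-0.94, 2.18], [0.31, 2.57], [-1.31, 4.45], [0, 2.66], [-2.55, 2.55]. Speed limits (rad/s): [2.57, 2.57, 3.14, 3.14, 3.14, 3.14].

## Interface

Orientations are given as a rotation vector (axis times angle).
In Python, from cell import manip, inverse_kinematics, cams, order gives the robot as it stands. Calls block until the motion is done:
- manip.move_pose(position, orientation): joint-space move of the TCP to a pose.
- manip.move_linear(position, rate=0.15, rot=None): straight line of the TCP; rot=None keeps the orientation; rate is the mean speed in m/s.
- manip.set_joints(angles): joint-space move.
- manip.set_gripper(opening, force=None): finger opening in m; force is the grip in N (None keeps the last); returns when the fingers have stopped.
- manip.dwell(seconds).
- inverse_kinematics(position, orientation): joint angles nearest the present ones, or None.
- manip.state(): the state.
- cams.capture(name): name is "side" or "top"; returns a dict with "image" (480x640x3 uint8, blue, green, red), "z_map" (480x640 float32, m along the optical axis (not along the pixel's ray), 0 where there is no reading), "intrinsics" (3x3 intrinsics, pixels), "position" and "orientation" of the camera in the world. Camera axes: x right, y down, z forward; pixel columns grow to the right and rows downward; lengths in m; the calibration is good to about 2 mm. A picture is of the moment at which its call begins.
A pose or a line that the arm cannot do raises manip.IKError and nothing moves.
- order.close_job(): hands the job in; it is judged then, once.
The state is a dict: "clock": time; "joint_pos": joint angles; "joint_velocities": joint speeds; "tau": joint torques, N m; "tool_pos": TCP position; "tcp_rot": TCP orientation; "contact_force": force on the tool from outside, world axes, zero at the start; "moment": the same for the moment, N m; "gripper_width": finger opening in m; "grasp_force": force on a finger pad.
Only numpy, scipy, OpenCV 4.12 (cv2) and the standard library are available. Lean on these libraries where they do the work, as an engineer would, in place of code of your own. Each camera call takes 0.05 s, during which the arm holds its last target. There are 200 camera calls.

## Working session

There is one attempt and no reset: what is moved stays moved. The work goes in short steps, each a Python script; the robot and the scene stay as the last script left them, time stands still between calls to the robot, and variables do not carry over. Pictures are saved under pics/ and viewed, at most 10 in all, crops included, and the job is handed in when it is done.

```bash
mkdir -p pics; ls; python3 - <<'E'
from cell import manip, cams
import cv2, numpy as np
for n in("top","side"):
    c=cams.capture(n); cv2.imwrite(f"pics/{n}1.png",c["image"]); np.savez(f"{n}1.npz",**c)
    print(n,c["intrinsics"].tolist(),c["position"],c["orientation"],np.mean(c["z_map"]>0))
print(manip.state())
E
```

```text
pics
top [[474.12692230497066, 0.0, 328.05647284293485], [0.0, 474.12692230497066, 240.72105220909776], [0.0, 0.0, 1.0]] [0.44726204 0.08777658 1.11683662] [-2.1393034   2.16716966 -0.1354058 ] 0.9959765625
side [[608.0343093351281, 0.0, 317.440438365004], [0.0, 608.0343093351281, 258.27085993929416], [0.0, 0.0, 1.0]] [0.0625491  0.79326667 0.79405856] [-0.79851874  2.5147332  -1.1616739 ] 0.9959309895833334
{'clock': 0.1, 'joint_pos': array([-1.16987468e+00,  2.64666353e-01,  1.60521406e+00, -3.53699305e-05,
        1.27372611e+00, -3.69045269e-02]), 'joint_velocities': array([-0.00039465, -0.0010282 , -0.00259464,  0.00110615,  0.00336974,
        0.00102468]), 'tau': array([ 1.99041115e-04, -5.03617501e+01, -3.58071542e+01,  7.30083813e-02,
        2.32870382e-02, -6.72741658e-05]), 'tool_pos': array([ 0.28589881, -0.61070928,  0.21693291]), 'tcp_rot': array([-3.06468466e+00, -6.81842953e-01,  6.24428022e-04]), 'contact_force': array([ 0.25573594, -0.09451129, -0.71247248]), 'moment': array([-0.01646076,  0.02595693,  0.00370618]), 'grasp_force': 0.0, 'gripper_width': 0.08837333553686877}
```

View pics/top1.png

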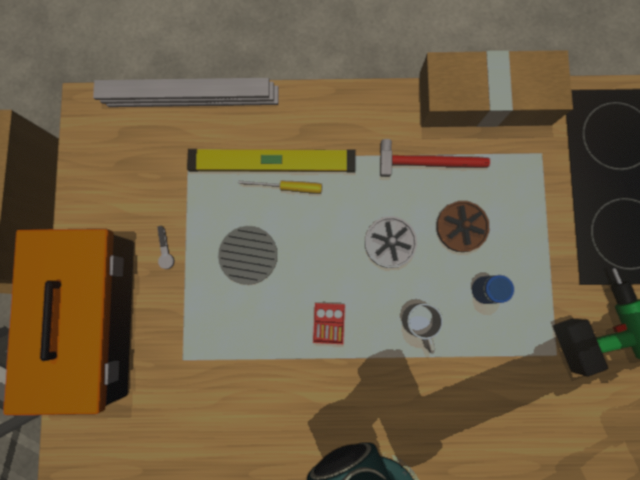

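View pics/side1.png

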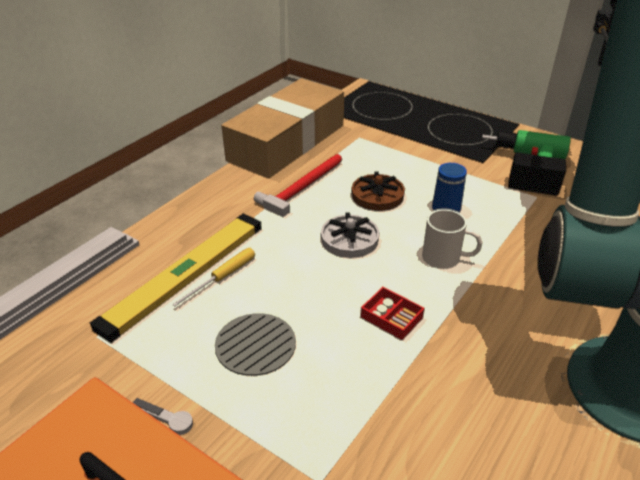

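The top view shows the tumbler's closed end at about (499,289), the steel rinser at (390,243), the mat at (248,255) and the brown decoy at (463,226). In the side view the tumbler top is at (452,172), the rinser at (350,232) and the mat at (255,343).

```bash
cat > vis.py <<'E'
import numpy as np, cv2
from scipy.spatial.transform import Rotation as R
def cloud(c):
    K=c["intrinsics"]; z=c["z_map"]; v,u=np.mgrid[:480,:640]
    p=np.stack([(u-K[0,2])/K[0,0]*z,(v-K[1,2])/K[1,1]*z,z],-1)
    return p@R.from_rotvec(c["orientation"]).as_matrix().T+c["position"]
def ray(c,uv):
    K=c["intrinsics"]; d=R.from_rotvec(c["orientation"]).as_matrix()@np.array([(uv[0]-K[0,2])/K[0,0],(uv[1]-K[1,2])/K[1,1],1]); return c["position"],d/np.linalg.norm(d)
def tri(c1,p1,c2,p2):
    (o1,d1),(o2,d2)=ray(c1,p1),ray(c2,p2)
    t=np.linalg.lstsq(np.stack([d1,-d2],1),o2-o1,rcond=None)[0]
    a,b=o1+t[0]*d1,o2+t[1]*d2
    return (a+b)/2,np.linalg.norm(a-b)
def plane(c,uv,z):
    o,d=ray(c,uv); return o+d*(z-o[2])/d[2]
def circ(xy):
    (x,y),r=cv2.minEnclosingCircle(np.float32(xy)); return np.array([x,y]),r
def blob(m,near):
    n,l,s,cc=cv2.connectedComponentsWithStats(m.astype(np.uint8)); 
    ks=[k for k in range(1,n) if s[k,4]>25]; k=min(ks,key=lambda k:np.hypot(*(cc[k]-near))); return l==k
E
python3 - <<'E'
from vis import *
C={n:dict(np.load(n+"1.npz")) for n in("top","side")}
near={"tum":{"top":(499,289),"side":(452,172)},"rin":{"top":(390,243),"side":(350,232)},"mat":{"top":(248,255),"side":(255,343)}}
for n,c in C.items():
    P=cloud(c); hsv=cv2.cvtColor(c["image"],cv2.COLOR_BGR2HSV); H,S,V=np.moveaxis(hsv.astype(int),-1,0)
    m=blob((H>100)&(H<125)&(S>120),near["tum"][n]); q=P[m]; print(n,"tum n",m.sum(),"z pct",np.percentile(q[:,2],[1,50,99]))
    zt=np.percentile(q[:,2],95); t=q[q[:,2]>zt-.006]; print("  top pts",len(t),circ(t[:,:2]),t.mean(0))
    vv,uu=np.nonzero(m&(P[...,2]>zt-.006)); c["tum"]=cv2.fitEllipse(cv2.convexHull(np.stack([uu,vv],1).astype(np.int32)))[0]
    v,u=np.mgrid[:480,:640]
    for k,zr in(("rin",(.028,.045)),("mat",(.003,.012))):
        a=near[k][n]; w=np.hypot(u-a[0],v-a[1])<60
        if k=="rin": m=blob(w&(V<70)&(S<110),a); 
        else: m=blob(w&(S<60)&(V<150),a)
        q=P[m]; print(n,k,m.sum(),"z",np.percentile(q[:,2],[2,50,98]),circ(q[:,:2]))
        vv,uu=np.nonzero(m); c[k]=cv2.fitEllipse(cv2.convexHull(np.stack([uu,vv],1).astype(np.int32)))[0]; print("  px",c[k])
    a=near["rin"][n]; w=np.hypot(u-a[0],v-a[1])<45; m=blob(w&(P[...,2]>.012)&(P[...,2]<.07),a); q=P[m]; print(n,"dish",circ(q[:,:2]),"max",q[:,2].max())
for k in near: print(k,tri(C["top"],C["top"][k],C["side"],C["side"][k]))
P=cloud(C["top"])
for nm,(u,v) in dict(mug=(421,318),brown=(463,226),tray=(329,323),drill=(580,345),ham=(388,160)).items(): print(nm,P[v,u])
E
```

```text
top tum n 570 z pct [0.0953622  0.10033648 0.1056989 ]
  top pts 503 (array([ 0.46294314, -0.10670552]), 0.19521324336528778) [ 0.4708689  -0.27013301  0.10884545]
top rin 293 z [0.01086355 0.03725338 0.04228079] (array([0.52958864, 0.00988504]), 0.11343464255332947)
  px (390.819091796875, 241.2703094482422)
top mat 11277 z [-0.00370601  0.00121041  0.00927029] (array([0.53998685, 0.2475138 ]), 0.18479938805103302)
  px (248.0, 255.0)
top dish (array([ 0.58608085, -0.05600611]), 0.061193130910396576) max 0.05476223093158383
side tum n 378 z pct [0.09098962 0.10007684 0.10345457]
  top pts 332 (array([0.26952502, 0.24705066]), 0.5842155814170837) [ 0.46779266 -0.26537667  0.10244012]
side rin 430 z [0.01566624 0.03726761 0.0410149 ] (array([0.33119413, 0.3415648 ]), 0.5256518125534058)
  px (349.6339416503906, 227.2926025390625)
side mat 3925 z [0.00255632 0.00595993 0.009186  ] (array([0.33228245, 0.50873256]), 0.3921659290790558)
  px (254.8500518798828, 344.5328674316406)
side dish (array([ 0.58564031, -0.05311943]), 0.0641482025384903) max 0.05558399439689121
tum (array([ 0.47129035, -0.27516388,  0.09519861]), np.float64(0.00039058277568990445))
rin (array([ 0.58481008, -0.05382347,  0.03372174]), np.float64(0.00085448921572638))
mat (array([ 0.56117498,  0.28114488, -0.00159774]), np.float64(0.001438611092697149))
mug [ 0.40809185 -0.12288374  0.00177063]
brown [ 0.61610113 -0.21866303  0.04446025]
tray [0.40019797 0.09069124 0.02220985]
drill [ 0.34867031 -0.45065902  0.07062154]
ham [ 0.77946331 -0.05401903  0.02684002]
```

All three triangulations pass the checks on height, size and reach: tumbler about (0.471,-0.272), rinser (0.585,-0.054), mat (0.561,0.281). Next I refine the tumbler with medians, grasp it with the fingers closing along x, and lift it.

```bash
cat > rob.py <<'E'
from cell import manip, inverse_kinematics, cams, order
from vis import *
ROT=R.from_matrix(np.array([[0,1,0],[1,0,0],[0,0,-1.]])).as_rotvec()  # columns x=(0,1,0), y=(1,0,0), z down
def st(t=""):
    s=manip.state(); print(t,round(s["clock"],2),s["tool_pos"].round(4),"F",s["contact_force"].round(1),"grip",round(s["gripper_width"],4),round(s["grasp_force"],1)); return s
E
python3 - <<'E'
from rob import *
e=[]
for n,a in(("top",(499,289)),("side",(452,172))):
    c=dict(np.load(n+"1.npz")); P=cloud(c); H,S,V=np.moveaxis(cv2.cvtColor(c["image"],cv2.COLOR_BGR2HSV).astype(int),-1,0)
    m=blob((H>100)&(H<125)&(S>120),a)&(abs(P[...,2]-.1)<.006); q=P[m][:,:2]; q=q[np.hypot(*(q-np.median(q,0)).T)<.036]
    e.append((q.max(0)+q.min(0))/2); print(n,len(q),e[-1],np.ptp(q,0))
xy=e[0]; assert np.hypot(*(e[0]-[.471,-.272]))<.012
np.save("tum.npy",xy)
manip.move_pose([*xy,.19],ROT); st("above")
manip.move_linear([*xy,.051],rate=.12); st("down")
manip.set_gripper(.05,25); st("grip")
manip.move_linear([*xy,.20],rate=.12); st("lift")
for n in("top","side"):
    c=cams.capture(n); cv2.imwrite(f"pics/{n}2.png",c["image"]); np.savez(f"{n}2.npz",**c)
E
```

```text
top 561 [ 0.47165124 -0.27369549] [0.05328895 0.05612141]
side 355 [ 0.46912788 -0.27036434] [0.05632207 0.05760199]
above 1.54 [ 0.4717 -0.2747  0.1902] F [ 1.  -0.3  0.3] grip 0.088 0.0
down 2.85 [ 0.4724 -0.2742  0.0519] F [ 0.5 -0.2  0.7] grip 0.088 0.0
grip 3.38 [ 0.4717 -0.2738  0.0514] F [-1.9  0.   2.6] grip 0.061 25.0
lift 4.77 [ 0.471  -0.2733  0.1989] F [ 0.3  0.7 -1.5] grip 0.0613 25.0
```

View pics/side2.png

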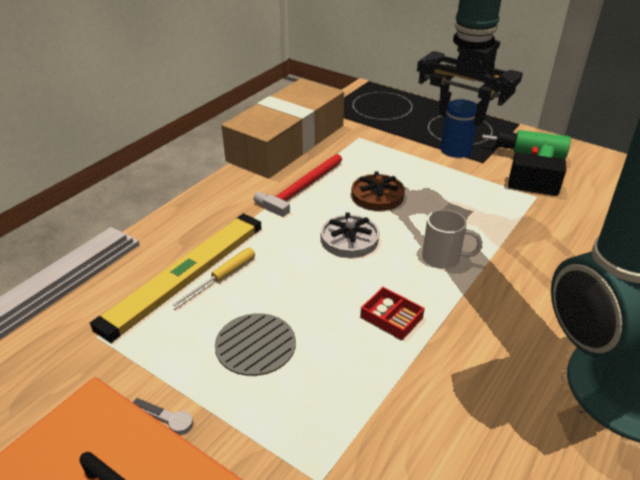

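The side view shows the tumbler held upright in the fingers at (460,130), and nothing else has moved. Next I refine the rinser and mat centres and press.

```bash
python3 - <<'E'
from rob import *
est={}
for n in("top","side"):
    P=cloud(dict(np.load(n+"1.npz"))); 
    for k,g,lo,hi,r in(("rin",(.585,-.054),.014,.06,.068),("dish",(.585,-.054),.016,.028,.068)):
        m=(np.hypot(P[...,0]-g[0],P[...,1]-g[1])<r)&(P[...,2]>lo)&(P[...,2]<hi); q=P[m][:,:2]
        est[n,k]=(np.percentile(q,99,axis=0)+np.percentile(q,1,axis=0))/2; print(n,k,est[n,k],np.ptp(q,0),len(q))
xy=(est["top","rin"]+est["side","rin"])/2; print("rinser",xy)
assert np.hypot(*(xy-[.585,-.054]))<.008
np.save("rin.npy",xy)
manip.move_linear([*xy,.20],rate=.2); st("over")
manip.move_linear([*xy,.105],rate=.12); manip.dwell(.2); f0=st("hover")["contact_force"][2]
z=.096
while True:
    manip.move_linear([*xy,z],rate=.06); s=st(f"z={z:.3f}"); f=s["contact_force"][2]-f0
    if f>22 or z<.066: break
    z-=.002 if z>.084 else .001
for n in("top","side"):
    c=cams.capture(n); cv2.imwrite(f"pics/{n}3.png",c["image"]); np.savez(f"{n}3.npz",**c)
manip.dwell(.4); st("held")
v=cv2.resize(c["image"][120:300,250:550],(800,480),interpolation=cv2.INTER_CUBIC); cv2.imwrite("pics/crop3.png",v)
E
```

```text
top rin [ 0.58592383 -0.05593452] [0.1203213  0.12109018] 1075
top dish [ 0.5857142 -0.0561858] [0.1203213  0.12109018] 414
side rin [ 0.58380872 -0.05257947] [0.12183836 0.12423437] 1215
side dish [ 0.58446451 -0.05269268] [0.12183836 0.12423437] 480
rinser [ 0.58486628 -0.05425699]
over 6.25 [ 0.5845 -0.055   0.1999] F [ 0.3  0.  -1.2] grip 0.0615 25.0
hover 7.39 [ 0.5857 -0.0544  0.1062] F [ 0.3  0.2 -1.3] grip 0.0616 25.0
z=0.096 7.69 [ 0.5841 -0.0541  0.0951] F [ 0.2  0.8 -1.3] grip 0.0613 25.0
z=0.094 7.94 [ 0.5848 -0.0542  0.0938] F [ 0.3  0.6 -0.9] grip 0.0612 25.0
z=0.092 8.19 [ 0.5848 -0.0543  0.0919] F [-0.2 -0.3 -1. ] grip 0.0613 25.0
z=0.090 8.44 [ 0.5847 -0.0543  0.0898] F [ 0.3 -0.3 -0.7] grip 0.061 25.0
z=0.088 8.69 [ 0.5851 -0.0543  0.0885] F [-0.9  0.3  2.7] grip 0.0611 25.0
z=0.086 8.94 [ 0.5852 -0.0543  0.0863] F [-0.4 -0.2  2.7] grip 0.0616 25.0
z=0.084 9.19 [ 0.5852 -0.0543  0.0842] F [-0.5 -0.6  4.1] grip 0.061 25.0
z=0.083 9.44 [ 0.5852 -0.0543  0.0832] F [-0.4 -0.7  4.3] grip 0.0612 25.0
z=0.082 9.69 [ 0.5852 -0.0543  0.0822] F [0.  0.2 4.3] grip 0.0609 25.1

[... 200 characters left out ...]
.5] grip 0.0611 25.1
z=0.078 10.69 [ 0.5852 -0.0543  0.0784] F [-1.1  0.1  6.2] grip 0.0613 25.1
z=0.077 10.94 [ 0.5851 -0.0543  0.0774] F [-0.5  0.8  6.8] grip 0.0616 25.1
z=0.076 11.19 [ 0.5852 -0.0543  0.0765] F [-0.6  0.3  6.4] grip 0.0614 25.1
z=0.075 11.44 [ 0.5852 -0.0543  0.0756] F [-1.8 -0.8  7. ] grip 0.0614 25.1
z=0.074 11.69 [ 0.5853 -0.0543  0.0752] F [-2.3  0.1 10. ] grip 0.061 25.1
z=0.073 11.94 [ 0.5854 -0.0543  0.0751] F [-3.5  0.6 15. ] grip 0.0611 25.2
z=0.072 12.19 [ 0.5854 -0.0543  0.075 ] F [-5.7  0.3 20.4] grip 0.0613 25.3
z=0.071 12.44 [ 0.5855 -0.0544  0.075 ] F [-9.3  0.4 24.7] grip 0.0613 25.4
held 12.94 [ 0.5856 -0.0544  0.075 ] F [-7.6  1.4 24.5] grip 0.0613 25.4
```

View pics/crop3.png

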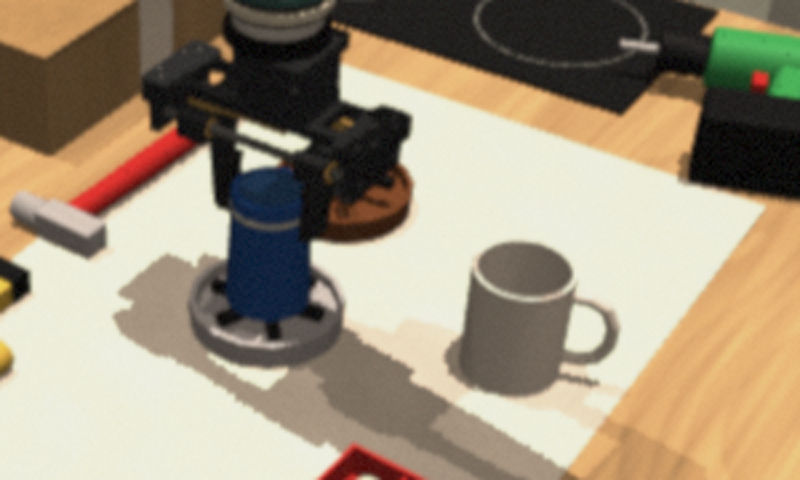

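The crop shows the tumbler upright and centred on the star at (270,310), with the dish edge even all round it. The force climbs steeply from TCP z = 0.075, which is the solid stop. I hold for the full 2 s, then carry the tumbler to the mat and lower it until the force shows contact.

```bash
python3 - <<'E'
from rob import *
manip.dwell(2.2); s=st("held")
m1=plane(dict(np.load("top1.npz")),(248,255),.006); m2=plane(dict(np.load("side1.npz")),(254.85,344.53),.006); print(m1,m2)
xy=(m1+m2)[:2]/2; assert np.hypot(*(m1-m2))<.015; np.save("mat.npy",xy)
r=np.load("rin.npy")
manip.move_linear([*r,.20],rate=.1); st("up")
w=manip.state()
manip.move_linear([*xy,.20],rate=.2); st("over mat")
manip.move_linear([*xy,.068],rate=.1); manip.dwell(.2); f0=st("hover")["contact_force"][2]
z=.062
while True:
    manip.move_linear([*xy,z],rate=.04); manip.dwell(.1); s=st(f"z={z:.4f}")
    if s["contact_force"][2]-f0>3 or z<.054: break
    z-=.001
c=cams.capture("side"); cv2.imwrite("pics/crop4.png",cv2.resize(c["image"][200:420,150:450],(800,586),interpolation=cv2.INTER_CUBIC))
E
```

```text
held 15.14 [ 0.5856 -0.0543  0.075 ] F [-7.4  0.5 24.6] grip 0.0608 25.4
[0.55979742 0.2794284  0.006     ] [0.55708583 0.28632974 0.006     ]Traceback (most recent call last):
  File "<stdin>", line 4, in <module>
TypeError: return arrays must be of ArrayType
```

```bash
python3 - <<'E'
from rob import *
xy=np.array([.5585,.2825]); r=np.load("rin.npy")
manip.move_linear([*r,.20],rate=.1); st("up")
manip.move_linear([*xy,.20],rate=.2); st("over mat")
manip.move_linear([*xy,.068],rate=.1); manip.dwell(.2); f0=st("hover")["contact_force"][2]
z=.062
while True:
    manip.move_linear([*xy,z],rate=.04); manip.dwell(.1); s=st(f"z={z:.4f}")
    if s["contact_force"][2]-f0>3 or z<.054: break
    z-=.001
c=cams.capture("side"); cv2.imwrite("pics/crop4.png",cv2.resize(c["image"][200:420,150:450],(800,586),interpolation=cv2.INTER_CUBIC))
E
```

```text
up 16.58 [ 0.5843 -0.0542  0.199 ] F [-0.6 -0.3 -1.5] grip 0.0613 25.0
over mat 18.43 [0.5587 0.2816 0.2   ] F [ 0.1 -0.4 -1.2] grip 0.0613 25.0
hover 20.09 [0.5589 0.2827 0.0687] F [-0.1 -0.2 -1.4] grip 0.0614 25.0
z=0.0620 20.49 [0.5583 0.2824 0.0617] F [ 0.1  0.6 -1.1] grip 0.0613 25.0
z=0.0610 20.84 [0.5585 0.2825 0.061 ] F [ 0.7 -0.3 -0.9] grip 0.0613 25.0
z=0.0600 21.19 [0.5585 0.2825 0.06  ] F [ 0.8 -0.1 -1.3] grip 0.0613 25.0
z=0.0590 21.54 [0.5585 0.2825 0.059 ] F [-1.1 -0.9 -1.4] grip 0.0613 25.0
z=0.0580 21.89 [0.5585 0.2825 0.058 ] F [-0.9  0.2 -0.4] grip 0.0614 25.0
z=0.0570 22.24 [0.5587 0.2826 0.0574] F [-0.9  0.4  1.2] grip 0.0612 25.0
z=0.0560 22.59 [0.5588 0.2827 0.0573] F [-2.7 -0.6  7.3] grip 0.0612 25.1
```

View pics/crop4.png

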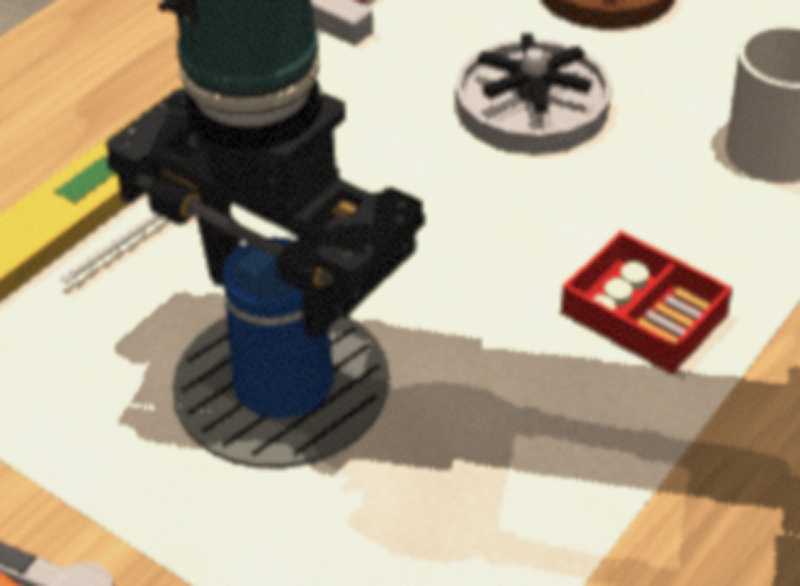

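The crop shows the tumbler upright in the middle of the mat at (282,385), and the rinser star back up at (535,80). I release it, retreat and check.

```bash
python3 - <<'E'
from rob import *
p=[.5585,.2825]
manip.move_linear([*p,.0572],rate=.04); manip.dwell(.2); st("relax")
manip.set_gripper(.088); manip.dwell(.2); st("open")
manip.move_linear([*p,.22],rate=.1); manip.move_linear([.45,.10,.30],rate=.2); manip.dwell(.3); st("away")
c=cams.capture("top"); P=cloud(c); q=P[(np.hypot(P[...,0]-p[0],P[...,1]-p[1])<.05)&(abs(P[...,2]-.106)<.007)]; print("tumbler top",len(q),np.median(q,0),np.ptp(q,0))
c=cams.capture("side"); cv2.imwrite("pics/side5.png",c["image"])
E
```

```text
relax 23.09 [0.5587 0.2826 0.0574] F [-0.8  0.4  1.7] grip 0.061 25.0
open 23.86 [0.5585 0.2825 0.0572] F [ 0.5 -0.2  0.1] grip 0.0878 0.0
away 27.22 [0.4501 0.1004 0.2995] F [-0.2  0.5 -0.9] grip 0.0879 0.0
tumbler top 616 [0.55850552 0.27956115 0.10610389] [0.06017199 0.06001892 0.0134742 ]
```

View pics/side5.png

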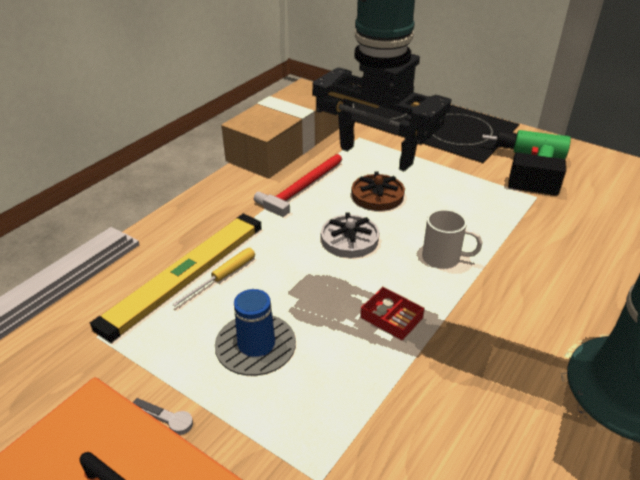

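The tumbler stands upright in the middle of the mat at (255,325), the arm is clear, and nothing else has moved.

```bash
python3 -c "
from cell import order
print(order.close_job())"
```

```text
the job is handed in; nothing more can be done
None
```

The job is handed in (no verdict was returned): the tumbler was pressed centred onto the star pad to its stop, held there for over 2 s at about 25 N, and now stands upside down in the middle of the mat, with the pad back up and nothing else visibly moved.

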